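# Lock the bayonet lid on the spice grinder

### The job

Close the spice grinder so that it can be run: set its lid on the collar with the two lugs in the two slots, press it down against the springy seal and turn it a quarter turn clockwise until the lugs lock, then let go. Do not knock over or push away the two spice jars and the cup of herbs.

Things in the scene. Friction and masses are not known exactly. Their poses are not given: they have to be found in the camera images.
- lid: Loose teal lid, 0.15 kg, right way up on the worktop. Origin: centre of its flat underside, z up. Round plug 80 mm across, 22 mm high, lowest 7 mm tapered to 72 mm. Two lugs stick out along its +x and -x axis to 50 mm from the centre, 14 mm wide, 7 mm high, level with the underside. Half a turn about z gives the same lid.
- lid_grip (a point): Middle of the lid's wing grip, on its axis, 38 mm above the underside; axes as the lid's. The grip is a straight bar with flat upright sides: 70 mm long along the lid's x axis (in line with the lugs), 18 mm thick along y, its top 50 mm and its foot 21 mm above the underside.
- grinder: Heavy, fixed cordless spice grinder: round white body 124 mm across, 134 mm high, with a steel bayonet collar 120 mm across on top, open upward over a small steel cup. Origin: centre of its underside, z up; a round button faces its -x (not needed).
- collar (a point): Centre of the collar's flat top, 134 mm above the grinder's underside; z up, x axis along the two entry slots (at +x and -x, teal marks beside them). Mouth 85 mm across; slots 22 mm wide, out to 53 mm from the axis. With the lugs in the slots the lid turns only clockwise seen from above (negative about z), 91 degrees to the end stops, and only when pressed.
- lock (a point): Point on the collar's top, 56.5 mm from its axis, at a red mark: the middle of one lug's locked place, 85 degrees clockwise from a slot. From 79 to 91 degrees of turn a 3 mm lock notch lies above each lug: let go there, the seal lifts the lid until its underside is 17 mm below the collar's top, and it cannot turn back.
- seal_ring (a joint): How far the smooth sprung seal ring under the lid is pressed, m: 0 free, 0.013 bottom; 0.9 N per mm. A lid just laid in has its underside about 12 mm below the collar's top and cannot turn. Pressed to 20 to 23 mm below (23 is the bottom; 9 to 12 N), its lugs pass under the ledge and it turns. Locked: about 0.007.
- spice_red: Bystander: dark-capped spice jar, 44 mm across, 106 mm high; origin at the centre of its underside.
- spice_green: Bystander: green-capped spice jar, 44 mm across, 100 mm high; origin at the centre of its underside.
- herbs: Bystander: clear cup with cut herbs, 76 mm across, 101 mm high; origin at the centre of its underside.
There are look-alikes about, which are no part of the job. Of the things that look like the lid, the larger one is meant.

How it is judged (in metres and radians):
At the end, for the whole second after the job is handed in: The lid sits level (within 0.06 rad) and centred (within 5 mm) in the collar, turned about a quarter turn from the slots (its lugs within 0.23 rad of square to the slot direction), risen into its lock notches (underside 14.5 to 19.5 mm below the collar's top), released and at rest (horizontal distance between lid and collar below 0.005 m and z of lid in the frame of collar between -0.0195 and -0.0145 m and angle between the x axis of lid and the y axis of collar, either way round below 0.23 rad and angle between lid's own z axis and vertical below 0.06 rad and linear speed of lid below 0.02 m/s); the robot touches nothing.
It fails at once if a spice jar or the cup of herbs is knocked over or pushed more than 40 mm (distance of any of spice_red, spice_green, herbs from where it was at the start of the episode above 0.04 m or angle between any of spice_red, spice_green, herbs's own z axis and vertical above 0.5 rad).
It also fails if it takes over 43 s, if anything falls off the work surface, if the arm or the gripper's body presses on something with over 40 N, if the wrist force passes 120 N, or if a joint passes its speed limit or range.

### The arm

A 6-joint arm with a two-finger parallel gripper is mounted at the origin on a cart in front of the work surface, level with it; the furniture and walls round the work are solid. World frame = base frame: x ahead of the robot, y to its left, z up, the work surface at z = 0. Lengths are in mm, angles in rad, forces in N, time in s.
With the tool pointing down it reaches from about 350 to 975 mm from the base axis. Payload 7.1 kg.
Tool frame: the origin (TCP) lies on the mounting face of the last link; the fingertips stand 182 mm ahead of it and the grasp point (between the pads) lies 163 mm ahead of it; z points along the fingers, y is the direction in which the jaws open and shut (so a half turn about z gives the same grasp; the last joint's range is limited). The gripper opens to 88 mm and grips with 3 to 60 N. Pads are 20 mm wide; open, the fingers measure 115 mm over their backs; the gripper's body (75 mm by 178 mm) begins 61 mm behind the grasp point.
Start: joints at [1.241, 0.423, 1.63, -0, 1.089, -0.019], TCP at [191.106, 595.05, 404.675] pointing down, gripper open.
Joint ranges: [-3, 3], [-0.9, 2.11], [0.09, 2.58], [-1.31, 4.45], [0.11, 2.69], [-2.54, 2.54]. Speed limits (rad/s): [2.39, 2.39, 3.01, 3.14, 3.14, 3.14].

### API

Orientations are given as a rotation vector (axis times angle).
In Python, from workcell import ctrl, optics, nets gives the robot as it stands.
- The arm moves only by the tool send_rows, never from a script. Its argument "rows" is a list of rows, each an object with "offset": the shift along the tool's x, y, z in m, a list of three; "twist": the turn, a rotation vector about the tool's x, y, z in degrees, a list of three. A call has exactly 5 rows; each row shifts and turns the pose as measured when the row begins, along the tool's axes as they then stand; what a row does not reach is not made up. A row lasts 1/12 s, in which the tool goes at most 41.7 mm and 7.16 degrees, less where a joint would pass 70% of its speed; a pose out of reach is approached as far as the arm can. A call is refused whole if a number of a shift passes 0.0417 or a number of a turn 7.16, either way. A call with a gripper value outside its range is refused whole. "gripper" is the finger opening in m, from 0 to 0.0878, set as the call begins (left out, the last holds). The fingers move at their own pace and stop on an object; the grip force is fixed at half the most. Time passes only in rows, so rows that do not move let the fingers close, or fill a call up. It gives the time, the measured TCP pose, the force and the opening at its end, in the units of the state.
- ctrl.get_obs(): the state, without advancing time (a new reading comes with each control period).
- optics.get_image(name): name is "side" or "top" or "wrist"; returns (picture, depth): 384x512x3 uint8, blue, green, red; 384x512 float32, mm along the optical axis (not along the pixel's ray), 0 where there is no reading.
- optics.camera_info(name): a dict with "K" (3x3 intrinsics, pixels), "pose" (4x4, takes a point from camera to world coordinates). Camera axes: x right, y down, z forward; pixel columns grow to the right and rows downward; lengths in mm; the calibration is good to about 2 mm. A picture is of the moment at which its call begins: read the wrist's pose just before it. camera_info takes no time and is no camera call; for the wrist camera it gives the pose at the moment of the call.
- ctrl.close_job(): hands the job in, once; it reports no verdict.
Trained networks look in the newest picture that a camera, given by its name, has taken for a name from the list of things; names that differ only in an ending like _2 or _b are one class to them, and where a whole thing is asked for, a point or a joint stands for the part that bears it (a point fixed in the world has none). Each returns a list of dicts, best first, with "conf" (0 to 1); they miss things now and then, are a little off and sometimes report something else, mostly with a low value. They report only what shows in the picture. A call takes as long as a camera call. They do not tell look-alikes from the thing itself.
- nets.spot_in(camera, label): "extent" ([left, top, right, bottom] in pixels, round what is visible of it).
- nets.spot_point(camera, label): "position" ([column, row] in pixels: a listed point, or the origin of a listed thing).
The state is a dict: "t": time; "qpos": joint angles; "qvel": joint speeds; "joint_torque": joint torques, N m; "ee_pos": TCP position; "orientation": TCP orientation; "ft_force": force on the tool from outside, world axes, zero at the start; "moment": the same for the moment, N m; "width": finger opening in mm.
Only numpy, scipy, OpenCV 4.12 (cv2) and the standard library are available. Lean on these libraries where they do the work, as an engineer would, in place of code of your own. Each camera call takes 0.05 s, during which the arm holds its last target. There are 200 camera calls.

## Working session

There is one attempt and no reset: what is moved stays moved. The work goes in short steps, Python scripts to look and compute and a tool call to move; the robot and the scene stay as the last step left them, time stands still between calls to the robot, and variables do not carry over. Pictures are saved under pics/ and viewed, about 8 in all and at most 12, crops included, and the job is handed in when it is done.

Besides the shell and the picture viewer there is one more tool, called after "Request:" by a JSON object that holds its "api" and its "payload". send_rows: Moves the arm, as the interface text tells. Its arguments: {"type":"object","properties":{"rows":{"type":"array"},"gripper":{"type":"number"}},"required":["rows"]}

```bash
mkdir -p pics; ls
cat > h.py <<'E'
import numpy as np, cv2
from scipy.spatial.transform import Rotation as R
from workcell import ctrl, optics, nets
def world(cam,px,d,info=None):
    i=info or optics.camera_info(cam); K=np.array(i["K"]);T=np.array(i["pose"])
    p=np.linalg.inv(K)@[px[0],px[1],1]*d
    return T[:3,:3]@p+T[:3,3]
def onplane(cam,px,z,info=None):
    i=info or optics.camera_info(cam); T=np.array(i["pose"])
    a=world(cam,px,1.,i)-T[:3,3]
    return T[:3,3]+a*(z-T[2,3])/a[2]
def cloud(cam,depth,info=None):
    i=info or optics.camera_info(cam); K=np.array(i["K"]);T=np.array(i["pose"])
    v,u=np.indices(depth.shape)
    p=np.stack([(u-K[0,2])/K[0,0]*depth,(v-K[1,2])/K[1,1]*depth,depth],-1)
    return p@T[:3,:3].T+T[:3,3]
E
python3 - <<'E'
from h import *
o=ctrl.get_obs();print({k:np.round(v,3) for k,v in o.items()})
ims=[]
for c in("top","side"):
    im,d=optics.get_image(c);ims.append(im);cv2.imwrite(f"pics/{c}0.png",im);np.save(f"{c}0.npy",d)
    print(c,np.round(optics.camera_info(c)["pose"],2).tolist())
    for l in("lid","grinder","spice_red","spice_green","herbs"):
        print(l,[(round(r["conf"],2),np.round(r["extent"]).tolist()) for r in nets.spot_in(c,l)[:3]])
    for l in("lid","lid_grip","collar","lock","grinder"):
        print(l,[(round(r["conf"],2),np.round(r["position"],1).tolist()) for r in nets.spot_point(c,l)[:3]])
cv2.imwrite("pics/both.png",cv2.resize(np.vstack(ims),(400,600)))
E
```

```text
pics
{'t': np.float64(0.0), 'qpos': array([ 1.241,  0.424,  1.631, -0.   ,  1.089, -0.019]), 'qvel': array([-0.002,  0.001, -0.003,  0.   , -0.   ,  0.   ]), 'joint_torque': array([-0.0000e+00, -5.4462e+01, -2.7366e+01,  6.4000e-02,  2.3000e-02,
       -0.0000e+00]), 'ee_pos': array([191.019, 594.79 , 403.921]), 'orientation': array([-4.860e-01, -3.103e+00,  2.000e-03]), 'ft_force': array([ 0.452,  0.067, -0.369]), 'moment': array([-0.062, -0.04 ,  0.044]), 'width': np.float64(87.686)}
top [[0.02, -0.99, 0.12, 441.18], [-1.0, -0.02, -0.03, -129.28], [0.04, -0.12, -0.99, 962.73], [0.0, 0.0, 0.0, 1.0]]
lid [(0.76, [253.0, 212.0, 291.0, 248.0]), (0.69, [252.0, 166.0, 283.0, 188.0])]
grinder [(0.66, [156.0, 137.0, 218.0, 197.0])]
spice_red [(0.92, [280.0, 122.0, 302.0, 147.0])]
spice_green [(0.68, [249.0, 116.0, 272.0, 146.0])]
herbs [(0.98, [297.0, 141.0, 333.0, 176.0]), (0.68, [166.0, 148.0, 204.0, 184.0]), (0.59, [157.0, 137.0, 212.0, 199.0])]
lid [(0.69, [268.0, 232.0]), (0.55, [262.5, 178.7])]
lid_grip [(0.73, [272.9, 226.9]), (0.73, [266.2, 177.0])]
collar [(0.62, [182.1, 163.3])]
lock [(0.61, [202.1, 146.7]), (0.26, [186.1, 175.3])]
grinder [(0.79, [192.3, 174.6]), (0.71, [273.4, 228.5]), (0.55, [181.3, 164.0])]
side [[-0.88, -0.37, 0.29, 314.73], [-0.47, 0.72, -0.52, 304.29], [-0.01, -0.59, -0.81, 761.87], [0.0, 0.0, 0.0, 1.0]]
lid [(0.83, [256.0, 183.0, 285.0, 208.0]), (0.68, [304.0, 189.0, 345.0, 237.0])]
grinder [(0.87, [178.0, 199.0, 255.0, 291.0])]
spice_red [(0.83, [228.0, 127.0, 250.0, 170.0])]
spice_green [(0.86, [213.0, 150.0, 233.0, 192.0])]
herbs [(0.73, [258.0, 120.0, 294.0, 168.0])]
lid [(0.97, [269.5, 199.5]), (0.83, [323.9, 216.0])]
lid_grip [(0.87, [326.2, 206.4]), (0.57, [266.9, 188.9])]
collar [(0.68, [215.3, 229.8])]
lock [(0.61, [205.3, 202.4])]
grinder [(0.66, [221.1, 263.2])]
```

View pics/top0.png

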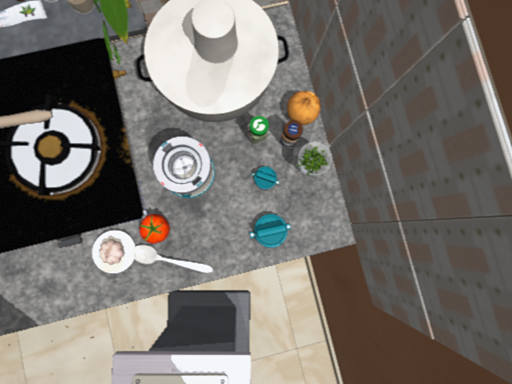

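View pics/side0.png

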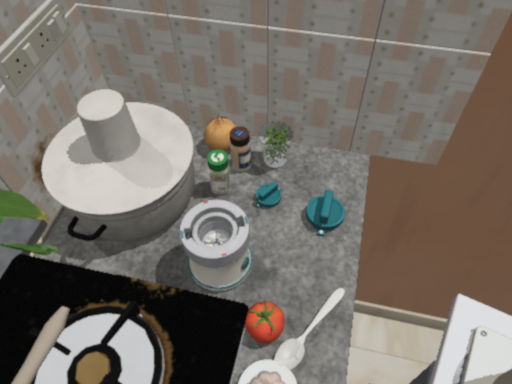

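The lid candidates in the top view are (271,230), the larger one and the one meant, and (265,178), a smaller look-alike. In the side view they are at (325,212) and (269,195). I'll measure both and view one enlarged crop.

```bash
cat > m.py <<'E'
from h import *
for c in("top","side"):
    im=cv2.imread(f"pics/{c}0.png");d=np.load(f"{c}0.npy");P=cloud(c,d)
    hsv=cv2.cvtColor(im,cv2.COLOR_BGR2HSV)
    m=((hsv[...,0]>83)&(hsv[...,0]<102)&(hsv[...,1]>120)&(d>0)).astype(np.uint8)
    n,L,S,C=cv2.connectedComponentsWithStats(m)
    for k in range(1,n):
        if S[k,4]<4: continue
        p=P[L==k]; print(c,"teal",S[k].tolist(),"mean",p.mean(0).round(),"min",p.min(0).round(),"max",p.max(0).round())
        g=p[(p[:,2]>40)&(p[:,2]<56)]
        if S[k,4]>150 and len(g)>10:
            q=g[:,:2]-g[:,:2].mean(0);w,v=np.linalg.eigh(q.T@q);print("  grip",len(g),g.mean(0).round(1),np.degrees(np.arctan2(v[1,1],v[0,1])).round(1),"z",g[:,2].max().round(1), "ext",np.ptp(q@v,axis=0).round())
    r=(((hsv[...,0]<6)|(hsv[...,0]>174))&(hsv[...,1]>130)&(d>0)&(P[...,2]>100)).astype(np.uint8)
    n,L,S,C=cv2.connectedComponentsWithStats(r)
    for k in range(1,n): print(c,"red",S[k].tolist(),P[L==k].mean(0).round())
    # collar top ring
    b=(slice(130,205),slice(145,225)) if c=="top" else (slice(190,260),slice(170,260))
    q=P[b].reshape(-1,3);q=q[(q[:,2]>128)&(q[:,2]<140)]
    hull=cv2.convexHull(q[:,:2].astype(np.float32));print(c,"ring",len(q),cv2.minEnclosingCircle(hull),q[:,2].mean())
    for nme,bx in (dict(red=(275,118,305,150),green=(247,112,275,146),herbs=(295,138,335,178)) if c=="top" else dict(red=(226,125,252,170),green=(210,148,235,192),herbs=(258,120,296,168))).items():
        q=P[bx[1]:bx[3],bx[0]:bx[2]].reshape(-1,3);q=q[(q[:,2]>70)&(q[:,2]<115)];print(c,nme,np.median(q,axis=0).round())
t=cv2.imread("pics/top0.png");s=cv2.imread("pics/side0.png")
z=lambda a:cv2.resize(a,(400,300),interpolation=cv2.INTER_CUBIC)
cv2.imwrite("pics/crop1.png",np.vstack([np.hstack([z(t[160:250,210:330]),z(t[130:205,135:235])]),np.hstack([z(s[168:243,250:350]),z(s[190:265,165:265])])]))
E
python3 m.py
```

```text
top teal [52, 54, 2, 3, 4] mean [823. 300.  99.] min [820. 298.  97.] max [826. 301.  99.]
top teal [60, 63, 4, 2, 4] mean [802. 276. 102.] min [800. 274. 100.] max [804. 279. 103.]
top teal [26, 105, 4, 2, 4] mean [703. 343. 102.] min [701. 340. 101.] max [705. 344. 105.]
top teal [254, 167, 23, 22, 397] mean [ 565. -188.   20.] min [ 540. -215.   -0.] max [ 592. -161.   39.]
top teal [97, 183, 3, 3, 4] mean [532. 179. 101.] min [531. 178. 100.] max [535. 181. 103.]
top teal [182, 195, 9, 3, 21] mean [515.  -3.  42.] min [514. -12.  19.] max [516.   9.  62.]
top teal [107, 205, 3, 3, 4] mean [486. 156. 102.] min [483. 153. 101.] max [488. 158. 103.]
top teal [94, 206, 2, 4, 4] mean [482. 185. 101.] min [479. 183.  99.] max [485. 186. 103.]
top teal [250, 214, 40, 34, 882] mean [ 439. -200.   28.] min [ 400. -248.   -3.] max [ 478. -154.   54.]
  grip 232 [ 438.8 -201.8   49.6] 103.6 z 54.5 ext [18. 68.]
top red [55, 53, 1, 1, 1] [826. 292. 103.]
top red [53, 55, 1, 1, 1] [821. 296. 102.]
top red [35, 61, 1, 1, 1] [807. 336. 100.]
top red [36, 69, 1, 1, 1] [787. 331. 103.]
top red [3
[... 1979 characters left out ...]
 563. -182.   20.] min [ 539. -209.    3.] max [ 592. -157.   38.]
side teal [307, 190, 37, 45, 1038] mean [ 437. -194.   27.] min [ 400. -238.    3.] max [ 476. -155.   52.]
  grip 242 [ 437.1 -196.3   49. ] 104.0 z 52.0 ext [18. 65.]
side teal [244, 260, 4, 8, 14] mean [515.   0.  58.] min [513.  -8.  52.] max [516.   5.  61.]
side red [248, 310, 1, 1, 1] [459.  89. 100.]
side red [246, 312, 2, 4, 4] [458.  95. 100.]
side red [244, 317, 2, 4, 4] [457. 103. 101.]
side red [244, 322, 1, 1, 1] [455. 109. 102.]
side ring 1658 ((574.8400268554688, -3.7620303630828857), 60.61812210083008) 133.4883749297642
side red [ 658. -234.  101.]
side green [ 667. -162.   99.]
side herbs [ 603. -298.   81.]
```

View pics/crop1.png

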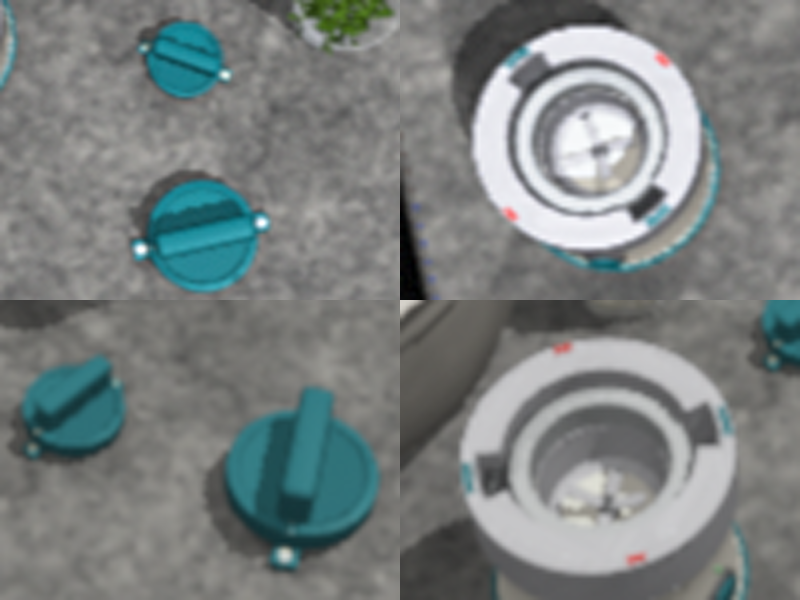

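The crop confirms it: the larger lid, with the 68 × 18 mm grip and lugs at both ends, is at (438,-200). The collar's slots and teal marks lie on one diagonal and the red lock marks on the other. Next I compute the angles and reach choices.

```bash
cat >> h.py <<'E'
def rows(pos,yaw,n=None,cur=None):
    """pos TCP target, yaw(deg)=direction of tool y in world, tool straight down"""
    o=ctrl.get_obs();p=np.array(o["ee_pos"]);Rm=R.from_rotvec(o["orientation"])
    y=np.radians(yaw);Y=np.array([np.cos(y),np.sin(y),0]);Z=np.array([0,0,-1.]);T=R.from_matrix(np.stack([np.cross(Y,Z),Y,Z],1))
    d=Rm.inv().apply(np.array(pos)-p);w=np.degrees((Rm.inv()*T).as_rotvec())
    ym=Rm.as_matrix()[:,1]
    print("t",round(float(o["t"]),2),"p",p.round(1),"yaw",np.degrees(np.arctan2(ym[1],ym[0])).round(1),"F",np.round(o["ft_force"],1),"w",round(float(o["width"]),1),"q",np.round(o["qpos"],2))
    n=n or int(max(np.ceil(np.abs(d).max()/40),np.ceil(np.abs(w).max()/7)))
    print(" total tool off mm",d.round(1),"twist",w.round(2),"n",n,"per row",(d/n/1000).round(4),(w/n).round(2))
E
python3 - <<'E'
from h import *
for c,T,Rd in(("top",[(164,144.25),(199.25,183.75)],[(200.5,145),(162.75,183.5)]),("side",[(181.5,234.5),(246.5,220)],[(205.5,201.75),(224,254.5)])):
    for n,l in(("teal",T),("red",Rd)):
        a,b=[onplane(c,p,134) for p in l];v=a-b;print(c,n,a.round(1),b.round(1),"mid",((a+b)/2).round(1),"len",np.linalg.norm(v).round(),np.degrees(np.arctan2(v[1],v[0])).round(1))
P=cloud("top",np.load("top0.npy"))
for nm,s in (("pot",P[0:118,130:290]),("right",P[100:260,300:360])):
    q=s.reshape(-1,3);q=q[q[:,2]>60];print(nm,q.min(0).round(),q.max(0).round())
    k=q[q[:,2]>195];print(len(k),k.min(0).round() if len(k) else "")
rows([450,250,405],0)
E
```

```text
top teal [616.8  34.9 134. ] [533.9 -42.1 134. ] mid [575.3  -3.6 134. ] len 113.0 42.9
top red [616.9 -42.2 134. ] [533.  34. 134.] mid [574.9  -4.1 134. ] len 113.0 -42.2
side teal [616.9  35.7 134. ] [533.  -41.6 134. ] mid [574.9  -3.  134. ] len 114.0 42.6
side red [617.3 -41.5 134. ] [532.9  34.9 134. ] mid [575.1  -3.3 134. ] len 114.0 -42.1
pot [ 441. -235.   60.] [976. 141. 963.]
2063 [ 441. -129.  195.]
right [ 441. -402.   60.] [ 747. -129.  963.]
518 [ 441. -363.  195.]
t 1.1 p [191.1 595.1 404.7] yaw 72.2 F [-0.1 -0.4  0.2] w 87.9 q [ 1.24  0.42  1.63  0.    1.09 -0.02]
 total tool off mm [-3.520e+02 -2.494e+02 -3.000e-01] twist [ 0.   -0.   72.19] n 11 per row [-0.032  -0.0227 -0.    ] [ 0.   -0.    6.56]
```

Request:
{"api": "send_rows", "payload": {"rows": [{"offset": [-0.0352,-0.0249,0],"twist": [0,0,0]},{"offset": [-0.0352,-0.0249,0],"twist": [0,0,0]},{"offset": [-0.0352,-0.0249,0],"twist": [0,0,0]},{"offset": [-0.0352,-0.0249,0],"twist": [0,0,0]},{"offset": [-0.0352,-0.0249,0],"twist": [0,0,0]}], "gripper": 0.06}}

```text
t: 1.52
ee_pos: [315.9, 429.3, 404.2]
orientation: [-0.468, -3.106, -0.008]
ft_force: [0.7, -0.3, 0.1]
width: 61.0
```

Request:
{"api": "send_rows", "payload": {"rows": [{"offset": [-0.0352,-0.0249,0],"twist": [0,0,0]},{"offset": [-0.0352,-0.0249,0],"twist": [0,0,0]},{"offset": [-0.0352,-0.0249,0],"twist": [0,0,0]},{"offset": [-0.0352,-0.0249,0],"twist": [0,0,0]},{"offset": [-0.0352,-0.0249,0],"twist": [0,0,0]}]}}

```text
t: 1.93
ee_pos: [441.7, 262.9, 404.7]
orientation: [0.465, 3.105, 0.011]
ft_force: [1.3, 0.5, -0.6]
width: 59.9
```

Request:
{"api": "send_rows", "payload": {"rows": [{"offset": [-0.0115,-0.0392,0],"twist": [0,0,0]},{"offset": [-0.0115,-0.0392,0],"twist": [0,0,0]},{"offset": [-0.0115,-0.0392,0],"twist": [0,0,0]},{"offset": [-0.0115,-0.0392,0],"twist": [0,0,0]},{"offset": [-0.0115,-0.0392,0],"twist": [0,0,0]}]}}

```text
t: 2.35
ee_pos: [443.2, 54.6, 404.4]
orientation: [0.465, 3.098, 0.016]
ft_force: [0.6, -0.1, -0.1]
width: 60.1
```

Request:
{"api": "send_rows", "payload": {"rows": [{"offset": [-0.0115,-0.0392,0],"twist": [0,0,0]},{"offset": [-0.0115,-0.0392,0],"twist": [0,0,0]},{"offset": [-0.0115,-0.0392,0],"twist": [0,0,0]},{"offset": [-0.0115,-0.0392,0],"twist": [0,0,0]},{"offset": [-0.0115,-0.0392,0],"twist": [0,0,0]}]}}

```text
t: 2.77
ee_pos: [438.4, -153.9, 404.3]
orientation: [0.463, 3.094, 0.016]
ft_force: [1.1, 0.7, -0.1]
width: 59.9
```

```bash
python3 -c "
from h import *
rows([438,-199,340],14)"
```

```text
t 2.77 p [ 438.4 -153.9  404.3] yaw 73.0 F [ 1.1  0.7 -0.1] w 59.9 q [-0.37  0.18  1.98  0.02  0.97 -1.65]
 total tool off mm [-12.1 -44.   63.9] twist [ 0.98  0.26 58.96] n 9 per row [-0.0013 -0.0049  0.0071] [0.11 0.03 6.55]
```

Request:
{"api": "send_rows", "payload": {"rows": [{"offset": [-0.0022,-0.004,0.0064],"twist": [0.1,0,5.9]},{"offset": [-0.0025,-0.0038,0.0064],"twist": [0.1,0,5.9]},{"offset": [-0.0028,-0.0036,0.0064],"twist": [0.1,0,5.9]},{"offset": [-0.003,-0.0033,0.0064],"twist": [0.1,0,5.9]},{"offset": [-0.0033,-0.003,0.0064],"twist": [0.1,0,5.9]}]}}

```text
t: 3.18
ee_pos: [442.0, -186.7, 373.7]
orientation: [1.277, 2.852, 0.005]
ft_force: [0.1, -0.1, 0.1]
width: 59.8
```

Request:
{"api": "send_rows", "payload": {"rows": [{"offset": [-0.0035,-0.0028,0.0064],"twist": [0.1,0,5.9]},{"offset": [-0.0038,-0.0025,0.0064],"twist": [0.1,0,5.9]},{"offset": [-0.004,-0.002,0.0064],"twist": [0.1,0,5.9]},{"offset": [-0.0042,-0.0016,0.0064],"twist": [0.1,0,5.9]},{"offset": [-0.0043,-0.0012,0.0064],"twist": [0.1,0,5.9]}]}}

```text
t: 3.6
ee_pos: [443.6, -211.1, 340.9]
orientation: [1.997, 2.408, -0.0]
ft_force: [0.0, 0.6, -0.0]
width: 60.0
```

```bash
cat > w.py <<'E'
from h import *
i=optics.camera_info("wrist");im,d=optics.get_image("wrist");cv2.imwrite("pics/w1.png",im)
rows([438,-199,340],14)
print(np.round(i["pose"],2).tolist())
P=cloud("wrist",d,i);hsv=cv2.cvtColor(im,cv2.COLOR_BGR2HSV)
m=(hsv[...,0]>80)&(hsv[...,0]<105)&(hsv[...,1]>100)&(d>0)
g=P[m&(P[...,2]>44)&(P[...,2]<56)]
g=g[np.hypot(*(g[:,:2]-[438,-199]).T)<60]
print(len(g),cv2.minAreaRect(g[:,:2].astype(np.float32)),g.mean(0).round(1))
l=P[m&(P[...,2]>15)&(P[...,2]<28)];l=l[np.hypot(*(l[:,:2]-[438,-199]).T)<60];print("disc",len(l),cv2.minEnclosingCircle(cv2.convexHull(l[:,:2].astype(np.float32))),l[:,2].mean())
for n in("lid","lid_grip"):print(n,[(round(r["conf"],2),np.round(r["position"],1).tolist(),onplane("wrist",r["position"],0 if n=="lid" else 38,i).round(1)) for r in nets.spot_point("wrist",n)[:3]])
E
python3 w.py
```

```text
t 3.65 p [ 443.4 -211.5  339.9] yaw 10.3 F [-0.6  0.1 -0.6] w 60.1 q [-0.47  0.32  1.97 -0.    0.84 -0.65]
 total tool off mm [13.3 -3.1 -0.2] twist [ 0.41  0.58 -3.7 ] n 1 per row [ 0.0133 -0.0031 -0.0002] [ 0.41  0.58 -3.7 ]
[[0.98, 0.17, 0.06, 430.95], [0.18, -0.94, -0.28, -138.75], [0.01, 0.28, -0.96, 318.87], [0.0, 0.0, 0.0, 1.0]]
1111 ((439.9623107910156, -202.47305297851562), (17.994075775146484, 67.92135620117188), 13.475151062011719) [ 439.7 -201.1   48.3]
disc 2693 ((440.5483703613281, -202.7997589111328), 39.40848159790039) 19.82250265170458
lid [(0.89, [355.5, 172.6], array([ 566.3, -187.5,    0. ])), (0.74, [252.0, 167.3], array([ 442.9, -203.9,    0. ]))]
lid_grip [(0.86, [365.4, 181.1], array([ 563.3, -188.8,   38. ])), (0.66, [246.8, 174.2], array([ 437.4, -204.4,   38. ]))]
```

View pics/w1.png

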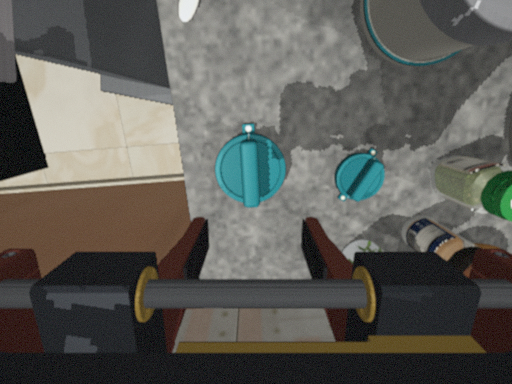

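The wrist picture shows the big lid at (250,170) with its grip upright between the jaws, and the smaller look-alike clear of them at (358,177). Correcting the offset and descending.

Request:
{"api": "send_rows", "payload": {"rows": [{"offset": [0.003,-0.0005,0.019],"twist": [0.1,0.1,-1]},{"offset": [0.003,-0.0005,0.019],"twist": [0.1,0.1,-1]},{"offset": [0.002,-0.0003,0.019],"twist": [0.1,0.1,-0.6]},{"offset": [0.001,-0.0003,0.018],"twist": [0.1,0.1,-0.4]},{"offset": [0.001,0,0.018],"twist": [0,0.1,-0.2]}]}}

```text
t: 4.17
ee_pos: [443.4, -202.4, 251.3]
orientation: [1.891, 2.49, 0.004]
ft_force: [0.7, -0.7, -0.1]
width: 60.2
```

```bash
python3 -c "
from h import *
rows([440,-202,206.5],13.5,5)"
```

```text
t 4.17 p [ 443.4 -202.4  251.3] yaw 15.6 F [ 0.7 -0.7 -0.1] w 60.2 q [-0.45  0.47  2.03 -0.    0.63 -0.72]
 total tool off mm [ 1.7 -3.6 44.8] twist [0.63 0.58 2.09] n 5 per row [ 0.0003 -0.0007  0.009 ] [0.13 0.12 0.42]
```

Request:
{"api": "send_rows", "payload": {"rows": [{"offset": [0.0005,-0.001,0.011],"twist": [0.2,0.2,0.6]},{"offset": [0.0005,-0.001,0.011],"twist": [0.2,0.2,0.6]},{"offset": [0.0004,-0.001,0.011],"twist": [0.1,0.1,0.5]},{"offset": [0.0003,-0.0005,0.008],"twist": [0.1,0.1,0.3]},{"offset": [0,0,0.004],"twist": [0,0,0]}]}}

```text
t: 4.58
ee_pos: [440.0, -201.0, 203.8]
orientation: [-1.934, -2.473, -0.001]
ft_force: [-18.1, 8.7, 103.1]
width: 60.0
```

```bash
python3 -c "
from h import *
rows([440,-202,206.5],13.5,5)
rows([440,-202,206.5],13.5,5)"
```

```text
t 4.58 p [ 440.  -201.   203.8] yaw 13.9 F [-18.1   8.7 103.1] w 60.0 q [-0.45  0.57  2.04  0.    0.54 -0.7 ]
 total tool off mm [-0.9 -0.2 -2.7] twist [-0.04 -0.09  0.44] n 5 per row [-0.0002 -0.     -0.0005] [-0.01 -0.02  0.09]
t 4.58 p [ 440.  -201.   203.8] yaw 13.9 F [-18.1   8.7 103.1] w 60.0 q [-0.45  0.57  2.04  0.    0.54 -0.7 ]
 total tool off mm [-0.9 -0.2 -2.7] twist [-0.04 -0.09  0.44] n 5 per row [-0.0002 -0.     -0.0005] [-0.01 -0.02  0.09]
```

The tips are pressing on the lid's plate (103 N), so I'm raising at once.

Request:
{"api": "send_rows", "payload": {"rows": [{"offset": [0,0,-0.003],"twist": [0,0,0]},{"offset": [0,0,-0.001],"twist": [0,0,0]},{"offset": [0,0,0],"twist": [0,0,0]},{"offset": [0,0,0],"twist": [0,0,0]},{"offset": [0,0,0],"twist": [0,0,0]}]}}

```text
t: 5.0
ee_pos: [440.8, -201.6, 208.7]
orientation: [1.934, 2.475, 0.001]
ft_force: [0.3, 0.2, -0.3]
width: 60.1
```

```bash
python3 -c "
from h import *
rows([440,-202,207],13.5,5)"
```

```text
t 5.0 p [ 440.8 -201.6  208.7] yaw 14.0 F [ 0.3  0.2 -0.3] w 60.1 q [-0.45  0.56  2.04  0.    0.55 -0.7 ]
 total tool off mm [-0.2 -0.9  1.7] twist [ 0.06 -0.01  0.48] n 5 per row [-0.     -0.0002  0.0003] [ 0.01 -0.    0.1 ]
```

Request:
{"api": "send_rows", "payload": {"rows": [{"offset": [0,0,0.001],"twist": [0,0,0]},{"offset": [0,0,0],"twist": [0,0,0]},{"offset": [0,0,0],"twist": [0,0,0]},{"offset": [0,0,0],"twist": [0,0,0]},{"offset": [0,0,0],"twist": [0,0,0]}], "gripper": 0.0}}

```text
t: 5.42
ee_pos: [440.8, -201.6, 207.4]
orientation: [1.934, 2.475, 0.001]
ft_force: [0.4, 0.2, -0.8]
width: 29.9
```

Request:
{"api": "send_rows", "payload": {"rows": [{"offset": [0,0,0],"twist": [0,0,0]},{"offset": [0,0,0],"twist": [0,0,0]},{"offset": [0,0,0],"twist": [0,0,0]},{"offset": [0,0,0],"twist": [0,0,0]},{"offset": [0,0,0],"twist": [0,0,0]}]}}

```text
t: 5.83
ee_pos: [440.7, -201.6, 207.3]
orientation: [-1.934, -2.475, -0.001]
ft_force: [0.6, 0.5, 0.4]
width: 18.2
```

```bash
python3 -c "
from h import *
rows([440,-202,400],13.5)"
```

```text
t 5.83 p [ 440.7 -201.6  207.3] yaw 14.0 F [0.6 0.5 0.4] w 18.2 q [-0.45  0.56  2.04  0.    0.55 -0.7 ]
 total tool off mm [-1.000e-01 -6.000e-01 -1.927e+02] twist [ 0.03 -0.03  0.49] n 5 per row [-0.     -0.0001 -0.0385] [ 0.01 -0.01  0.1 ]
```

Request:
{"api": "send_rows", "payload": {"rows": [{"offset": [0,0,-0.02],"twist": [0,0,0]},{"offset": [0,0,-0.04],"twist": [0,0,0]},{"offset": [0,0,-0.04],"twist": [0,0,0]},{"offset": [0,0,-0.04],"twist": [0,0,0]},{"offset": [0,0,-0.03],"twist": [0,0,0]}]}}

```text
t: 6.25
ee_pos: [438.4, -200.6, 375.8]
orientation: [-1.923, -2.461, 0.005]
ft_force: [-0.0, -0.6, -1.6]
width: 17.9
```

```bash
cat > hold.py <<'E'
from h import *
# lid in hand: points in tool frame
o=ctrl.get_obs();i=optics.camera_info("wrist");im,d=optics.get_image("wrist");cv2.imwrite("pics/w2.png",im)
P=cloud("wrist",d,i);Q=R.from_rotvec(o["orientation"]).inv().apply((P-o["ee_pos"]).reshape(-1,3)).reshape(P.shape)
hsv=cv2.cvtColor(im,cv2.COLOR_BGR2HSV)
m=(hsv[...,0]>80)&(hsv[...,0]<105)&(hsv[...,1]>90)&(d>0)&(np.abs(Q[...,0])<60)&(np.abs(Q[...,1])<60)
q=Q[m];print(len(q),q.min(0).round(1),q.max(0).round(1),"depths z hist",np.histogram(q[:,2],np.arange(150,216,5)))
l=q[(q[:,2]>183)&(q[:,2]<193)]
if len(l)>20:
    # plate top: fit circle of outer edge
    ang=np.degrees(np.arctan2(l[:,1],l[:,0]));e=[]
    for a in range(-80,81,8):
        s=l[np.abs(ang-a)<4]
        if len(s)>3:e.append(s[np.argmax(np.hypot(s[:,0],s[:,1]))])
    e=np.array(e);from scipy.optimize import least_squares
    r=least_squares(lambda c:np.hypot(e[:,0]-c[0],e[:,1]-c[1])-40,[0,0],loss="soft_l1");print("centre",r.x.round(1),np.abs(r.fun).max().round(1),len(e),"ztop",np.median(l[:,2]))
g=q[(q[:,2]<180)];print("grip x",g[:,0].min().round(1),g[:,0].max().round(1) if len(g) else "")
rows([575,-3.5,392],-47.2)
E
python3 hold.py
```

```text
8717 [-37.8 -56.2  62.2] [ 48.5  58.1 204. ] depths z hist (array([  31, 2361,  458,   76,   63,   58,   63, 4574,  119,   68,  190,
          0,    0]), array([150, 155, 160, 165, 170, 175, 180, 185, 190, 195, 200, 205, 210,
       215]))
centre [-1.6  0.8] 0.7 21 ztop 187.44869422466272
grip x -20.7 33.8
t 6.3 p [ 440.  -201.4  380.7] yaw 14.0 F [ 2.9 -0.9  3.2] w 18.0 q [-0.45  0.25  1.95  0.    0.95 -0.7 ]
 total tool off mm [159.5 178.8 -11.5] twist [-0.65 -0.16 61.19] n 9 per row [ 0.0177  0.0199 -0.0013] [-0.07 -0.02  6.8 ]
```

View pics/w2.png

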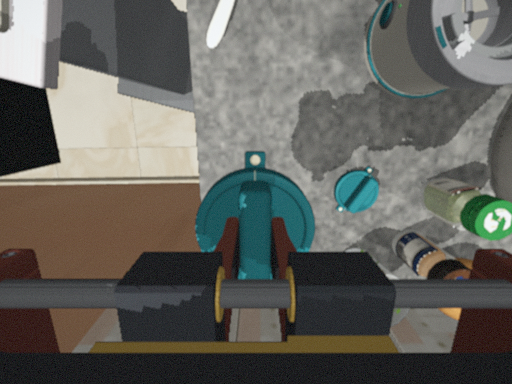

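The wrist view shows the lid held squarely, plate centre near (255,222). It sits about 1.5 mm toward tool -x. I'm taking it over the collar while turning to the slot angle.

Request:
{"api": "send_rows", "payload": {"rows": [{"offset": [0.016,0.018,0],"twist": [-0.1,0,6.1]},{"offset": [0.0178,0.0162,0],"twist": [-0.1,0,6.1]},{"offset": [0.0195,0.0142,0],"twist": [-0.1,0,6.1]},{"offset": [0.0209,0.0121,0],"twist": [0,0,6.1]},{"offset": [0.022,0.0098,0],"twist": [0,0,6.1]}]}}

```text
t: 6.72
ee_pos: [509.0, -101.9, 385.3]
orientation: [2.541, 1.845, 0.007]
ft_force: [0.9, -0.1, -0.3]
width: 17.7
```

Request:
{"api": "send_rows", "payload": {"rows": [{"offset": [0.0229,0.0074,0],"twist": [0,0,6.1]},{"offset": [0.0236,0.0049,0],"twist": [0,0,6.1]},{"offset": [0.024,0.0024,0],"twist": [0,0,6.1]},{"offset": [0.0241,-0.0002,0],"twist": [0,0,6.1]},{"offset": [0.0239,-0.0027,0],"twist": [0,0,6.1]}]}}

```text
t: 7.13
ee_pos: [582.3, 0.6, 382.9]
orientation: [-2.952, -1.071, -0.002]
ft_force: [-0.5, -0.7, -1.5]
width: 17.8
```

```bash
python3 -c "
from h import *
rows([576,-2.5,370],-47.2,5)"
```

```text
t 7.13 p [582.3   0.6 382.9] yaw -50.1 F [-0.5 -0.7 -1.5] w 17.8 q [-0.02  0.39  1.74  0.    1.01  0.85]
 total tool off mm [-6.8 -1.7 12.9] twist [-0.06 -0.11 -2.91] n 5 per row [-0.0014 -0.0003  0.0026] [-0.01 -0.02 -0.58]
```

Request:
{"api": "send_rows", "payload": {"rows": [{"offset": [-0.005,-0.001,0.008],"twist": [0,0,-2]},{"offset": [-0.003,-0.001,0.004],"twist": [0,0,-1]},{"offset": [-0.001,0,0.002],"twist": [0,0,0]},{"offset": [0,0,0],"twist": [0,0,0]},{"offset": [0,0,0],"twist": [0,0,0]}]}}

```text
t: 7.55
ee_pos: [575.3, -0.1, 365.8]
orientation: [-2.922, -1.145, -0.0]
ft_force: [0.0, -0.1, -1.6]
width: 17.7
```

Run:
```python
from h import *
rows([576,-2.5,370],-47.2,5)
im,d=optics.get_image("side")
cv2.imwrite("pics/s2.png",cv2.resize(im[120:300,130:330],(800,720))[:600])
P=cloud("side",d);hsv=cv2.cvtColor(im,cv2.COLOR_BGR2HSV)
m=(hsv[...,0]>80)&(hsv[...,0]<105)&(hsv[...,1]>100)&(d>0)
q=P[m];q=q[(np.hypot(*(q[:,:2]-[575,-4]).T)<60)&(q[:,2]>145)]
print(len(q),q.min(0).round(1),q.max(0).round(1));l=q[(q[:,2]>180)&(q[:,2]<190)];print("disc",len(l),cv2.minEnclosingCircle(cv2.convexHull(l[:,:2].astype(np.float32))))
```

```text
t 7.55 p [ 5.753e+02 -1.000e-01  3.658e+02] yaw -47.2 F [ 0.  -0.1 -1.6] w 17.7 q [-0.02  0.4   1.77  0.    0.97  0.8 ]
 total tool off mm [-1.1  2.2 -4.2] twist [-0.16 -0.08  0.  ] n 5 per row [-0.0002  0.0004 -0.0008] [-0.03 -0.02  0.  ]
367 [534.2 -27.6 159.9] [607.   40.  182.8]
disc 96 ((564.5242919921875, 18.755512237548828), 33.80237579345703)
```

View pics/s2.png

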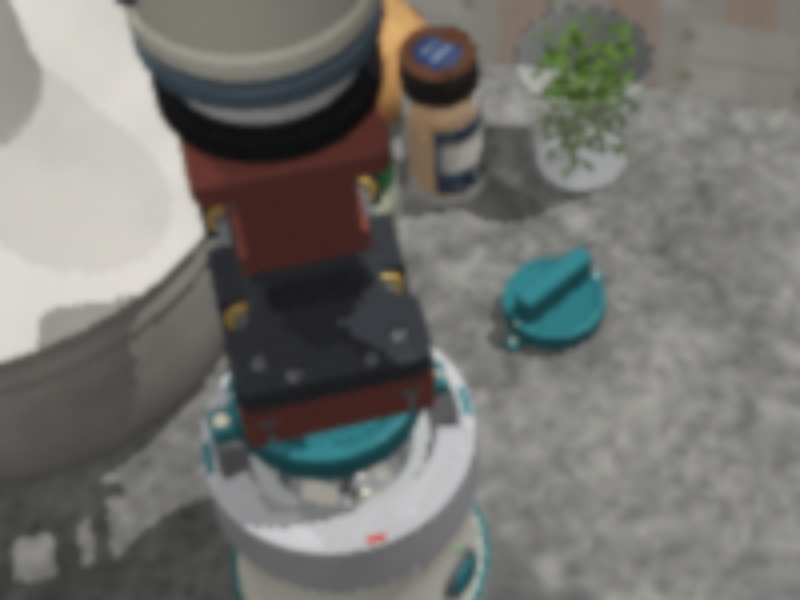

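The lid hovers over the collar with its lugs lined up with the teal marks. Fine correction and descent to just above the collar.

Request:
{"api": "send_rows", "payload": {"rows": [{"offset": [-0.0006,0.001,0.006],"twist": [0,0,0]},{"offset": [-0.0004,0.001,0.006],"twist": [0,0,0]},{"offset": [0,0.0003,0.004],"twist": [0,0,0]},{"offset": [0,0,0.001],"twist": [0,0,0]},{"offset": [0,0,0],"twist": [0,0,0]}]}}

```text
t: 8.02
ee_pos: [576.0, -4.5, 347.8]
orientation: [-2.924, -1.141, -0.002]
ft_force: [0.8, 0.2, -1.9]
width: 17.7
```

```bash
python3 -c "
from h import *
rows([576,-2.5,345],-47.2,5)"
```

```text
t 8.02 p [576.   -4.5 347.8] yaw -47.4 F [ 0.8  0.2 -1.9] w 17.7 q [-0.03  0.42  1.78  0.    0.94  0.8 ]
 total tool off mm [ 1.4 -1.5  2.9] twist [-0.1  -0.13 -0.17] n 5 per row [ 0.0003 -0.0003  0.0006] [-0.02 -0.03 -0.03]
```

Request:
{"api": "send_rows", "payload": {"rows": [{"offset": [0.001,-0.001,0.004],"twist": [0,0,0]},{"offset": [0,0,0.003],"twist": [0,0,0]},{"offset": [0,0,0.002],"twist": [0,0,0]},{"offset": [0,0,0],"twist": [0,0,0]},{"offset": [0,0,0],"twist": [0,0,0]}]}}

```text
t: 8.43
ee_pos: [576.1, -2.9, 337.8]
orientation: [-2.924, -1.141, -0.002]
ft_force: [-0.7, 0.1, -1.0]
width: 17.9
```

```bash
python3 -c "
from h import *
rows([576,-2.5,330],-47.2,5)"
```

```text
t 8.43 p [576.1  -2.9 337.8] yaw -47.4 F [-0.7  0.1 -1. ] w 17.9 q [-0.03  0.44  1.79  0.    0.92  0.8 ]
 total tool off mm [ 0.2 -0.4  7.8] twist [-0.11 -0.13 -0.18] n 5 per row [ 0.     -0.0001  0.0016] [-0.02 -0.03 -0.04]
```

Already 4 mm into the collar with no contact. Continuing.

Request:
{"api": "send_rows", "payload": {"rows": [{"offset": [0,0,0.002],"twist": [0,0,0]},{"offset": [0,0,0.002],"twist": [0,0,0]},{"offset": [0,0,0.001],"twist": [0,0,0]},{"offset": [0,0,0],"twist": [0,0,0]},{"offset": [0,0,0],"twist": [0,0,0]}]}}

```text
t: 8.85
ee_pos: [576.3, -2.8, 332.6]
orientation: [-2.924, -1.141, -0.003]
ft_force: [-0.2, -0.7, -0.9]
width: 18.0
```

Request:
{"api": "send_rows", "payload": {"rows": [{"offset": [0,0,0.002],"twist": [0,0,0]},{"offset": [0,0,0.002],"twist": [0,0,0]},{"offset": [0,0,0],"twist": [0,0,0]},{"offset": [0,0,0],"twist": [0,0,0]},{"offset": [0,0,0],"twist": [0,0,0]}]}}

```text
t: 9.27
ee_pos: [576.5, -2.8, 328.9]
orientation: [-2.925, -1.141, -0.004]
ft_force: [-0.9, 0.7, 0.4]
width: 17.7
```

```bash
python3 -c "
from h import *
rows([576,-2.5,320],-47.2,5)"
```

```text
t 9.27 p [576.5  -2.8 328.9] yaw -47.4 F [-0.9  0.7  0.4] w 17.7 q [-0.03  0.45  1.79  0.    0.9   0.8 ]
 total tool off mm [-0.2 -0.5  8.9] twist [-0.05 -0.19 -0.16] n 5 per row [-0.     -0.0001  0.0018] [-0.01 -0.04 -0.03]
```

Request:
{"api": "send_rows", "payload": {"rows": [{"offset": [0,0,0.002],"twist": [0,0,0]},{"offset": [0,0,0.002],"twist": [0,0,0]},{"offset": [0,0,0.002],"twist": [0,0,0]},{"offset": [0,0,0],"twist": [0,0,0]},{"offset": [0,0,0],"twist": [0,0,0]}]}}

```text
t: 9.68
ee_pos: [576.6, -2.7, 323.8]
orientation: [-2.925, -1.142, -0.005]
ft_force: [-2.0, 0.0, 5.3]
width: 18.2
```

```bash
python3 -c "
from h import *
rows([576,-2.5,320],-47.2,5)"
```

```text
t 9.68 p [576.6  -2.7 323.8] yaw -47.4 F [-2.   0.   5.3] w 18.2 q [-0.03  0.46  1.8   0.    0.89  0.8 ]
 total tool off mm [-0.3 -0.6  3.8] twist [-0.02 -0.22 -0.16] n 5 per row [-0.0001 -0.0001  0.0008] [-0.   -0.04 -0.03]
```

Request:
{"api": "send_rows", "payload": {"rows": [{"offset": [0,0,0.003],"twist": [0,0,0]},{"offset": [0,0,0.001],"twist": [0,0,0]},{"offset": [0,0,0],"twist": [0,0,0]},{"offset": [0,0,0],"twist": [0,0,0]},{"offset": [0,0,0],"twist": [0,0,0]}]}}

```text
t: 10.1
ee_pos: [576.8, -2.7, 321.9]
orientation: [-2.925, -1.142, -0.006]
ft_force: [-2.9, -0.3, 6.8]
width: 17.9
```

```bash
python3 -c "
from h import *
rows([576,-2.5,319.7],-47.2,5);print(ctrl.get_obs()['moment'])"
```

```text
t 10.1 p [576.8  -2.7 321.9] yaw -47.4 F [-2.9 -0.3  6.8] w 17.9 q [-0.03  0.46  1.8   0.    0.88  0.8 ]
 total tool off mm [-0.4 -0.7  2.2] twist [ 0.01 -0.24 -0.16] n 5 per row [-0.0001 -0.0001  0.0004] [ 0.   -0.05 -0.03]
[-0.08965845  0.77492651  0.00948889]
```

Request:
{"api": "send_rows", "payload": {"rows": [{"offset": [-0.0006,-0.0005,0.0025],"twist": [0,0,0]},{"offset": [0,0,0.001],"twist": [0,0,0]},{"offset": [0,0,0],"twist": [0,0,0]},{"offset": [0,0,0],"twist": [0,0,0]},{"offset": [0,0,0],"twist": [0,0,0]}]}}

```text
t: 10.52
ee_pos: [576.5, -2.7, 321.4]
orientation: [-2.926, -1.142, -0.009]
ft_force: [-1.5, -0.3, 7.6]
width: 17.8
```

```bash
python3 -c "
from h import *
rows([576,-2.5,319.7],-47.2,5);print(ctrl.get_obs()['moment'])"
```

```text
t 10.52 p [576.5  -2.7 321.4] yaw -47.3 F [-1.5 -0.3  7.6] w 17.8 q [-0.03  0.46  1.8   0.    0.88  0.8 ]
 total tool off mm [-0.2 -0.5  1.7] twist [ 0.09 -0.32 -0.14] n 5 per row [-0.     -0.0001  0.0003] [ 0.02 -0.06 -0.03]
[-0.10295993  0.7067962   0.02092902]
```

Request:
{"api": "send_rows", "payload": {"rows": [{"offset": [-0.0003,-0.0003,0.003],"twist": [0,0,0]},{"offset": [0,0,0.002],"twist": [0,0,0]},{"offset": [0,0,0.001],"twist": [0,0,0]},{"offset": [0,0,0.001],"twist": [0,0,0]},{"offset": [0,0,0.001],"twist": [0,0,0]}]}}

```text
t: 10.93
ee_pos: [576.3, -2.7, 318.3]
orientation: [2.926, 1.143, 0.011]
ft_force: [-5.7, 0.1, 11.5]
width: 17.7
```

```bash
python3 -c "
from h import *
rows([575.5,-3,319.7],-47.2,5);print(ctrl.get_obs()['moment'])"
```

```text
t 10.93 p [576.3  -2.7 318.3] yaw -47.3 F [-5.7  0.1 11.5] w 17.7 q [-0.03  0.46  1.8   0.    0.87  0.8 ]
 total tool off mm [-0.8 -0.4 -1.4] twist [ 0.15 -0.37 -0.14] n 5 per row [-0.0002 -0.0001 -0.0003] [ 0.03 -0.07 -0.03]
[-0.03497262  1.12148086 -0.01918375]
```

Pressed to about the bottom of the seal. Now turning clockwise, holding the press.

Request:
{"api": "send_rows", "payload": {"rows": [{"offset": [-0.0006,-0.0003,0.0005],"twist": [0,-0.2,4]},{"offset": [-0.0003,0,0.0005],"twist": [0,-0.1,5]},{"offset": [0,0.0002,0.0005],"twist": [0,0,5]},{"offset": [0,0.0002,0.0005],"twist": [0,0,4]},{"offset": [0,0,0.0005],"twist": [0,0,2]}]}}

```text
t: 11.35
ee_pos: [577.0, -3.0, 320.2]
orientation: [3.083, 0.595, 0.012]
ft_force: [-1.9, 0.7, 7.5]
width: 17.9
```

```bash
python3 -c "
from h import *
rows([576,-4,319.7],-132.2);print(ctrl.get_obs()['moment'])"
```

```text
t 11.35 p [577.   -3.  320.2] yaw -68.1 F [-1.9  0.7  7.5] w 17.9 q [-0.03  0.46  1.8  -0.    0.87  1.16]
 total tool off mm [-1.3  0.6  0.5] twist [-0.07 -0.46 64.06] n 10 per row [-0.0001  0.0001  0.0001] [-0.01 -0.05  6.41]
[0.10884575 0.90523116 0.18277197]
```

Request:
{"api": "send_rows", "payload": {"rows": [{"offset": [-0.0006,0.0004,0.0015],"twist": [0,-0.2,5]},{"offset": [-0.0003,0.0002,0.001],"twist": [0,-0.1,5]},{"offset": [0,0.0002,0.001],"twist": [0,0,5]},{"offset": [0,0.0002,0.0005],"twist": [0,0,5]},{"offset": [0,0.0002,0.0005],"twist": [0,0,4]}]}}

```text
t: 11.77
ee_pos: [577.4, -3.4, 319.6]
orientation: [-3.14, 0.087, -0.01]
ft_force: [-2.3, 1.9, 9.1]
width: 17.9
```

```bash
python3 -c "
from h import *
rows([576,-4,319.7],-132.2);print(ctrl.get_obs()['moment'])"
```

```text
t 11.77 p [577.4  -3.4 319.6] yaw -93.2 F [-2.3  1.9  9.1] w 17.9 q [-0.03  0.46  1.8   0.    0.87  1.6 ]
 total tool off mm [-1.3  0.7 -0.1] twist [-0.14 -0.35 39.01] n 6 per row [-0.0002  0.0001 -0.    ] [-0.02 -0.06  6.5 ]
[0.21945809 0.83855895 0.18831963]
```

Request:
{"api": "send_rows", "payload": {"rows": [{"offset": [-0.0006,0.0004,0.001],"twist": [0,-0.1,5]},{"offset": [-0.0003,0.0002,0.001],"twist": [0,-0.1,5]},{"offset": [0,0.0002,0.0005],"twist": [0,0,5]},{"offset": [0,0.0002,0.0005],"twist": [0,0,5]},{"offset": [0,0.0002,0.0005],"twist": [0,0,4]}]}}

```text
t: 12.18
ee_pos: [577.3, -3.7, 320.0]
orientation: [-3.043, 0.768, -0.01]
ft_force: [-1.8, 1.0, 8.9]
width: 17.9
```

```bash
python3 -c "
from h import *
rows([576,-4,319.7],-133.2);print(ctrl.get_obs()['moment'])"
```

```text
t 12.18 p [577.3  -3.7 320. ] yaw -118.3 F [-1.8  1.   8.9] w 17.9 q [-0.03  0.46  1.8   0.    0.87  2.04]
 total tool off mm [-1.   0.9  0.3] twist [-0.3  -0.29 14.88] n 3 per row [-0.0003  0.0003  0.0001] [-0.1  -0.1   4.96]
[0.05183022 0.77200425 0.19044564]
```

Request:
{"api": "send_rows", "payload": {"rows": [{"offset": [-0.0004,0.0004,0.001],"twist": [0,-0.1,5]},{"offset": [0,0.0002,0.001],"twist": [0,0,5]},{"offset": [0,0.0002,0.0005],"twist": [0,0,3]},{"offset": [0,0,0.0005],"twist": [0,0,1]},{"offset": [0,0,0],"twist": [0,0,0]}]}}

```text
t: 12.6
ee_pos: [577.1, -3.6, 320.4]
orientation: [-2.917, 1.154, -0.01]
ft_force: [-2.1, -0.9, 6.8]
width: 17.9
```

```bash
python3 -c "
from h import *
rows([576,-4,319.7],-133.2);print(ctrl.get_obs()['moment'])"
```

```text
t 12.6 p [577.1  -3.6 320.4] yaw -133.2 F [-2.1 -0.9  6.8] w 17.9 q [-0.03  0.46  1.8   0.    0.87  2.29]
 total tool off mm [-0.5  1.   0.7] twist [-0.4  -0.23  0.02] n 1 per row [-0.0005  0.001   0.0007] [-0.4  -0.23  0.02]
[-0.07476903  0.81757568  0.03315222]
```

Turned about 86°. Easing up 3 mm into the notches before releasing.

Request:
{"api": "send_rows", "payload": {"rows": [{"offset": [0,0,-0.001],"twist": [0,0,0]},{"offset": [0,0,-0.001],"twist": [0,0,0]},{"offset": [0,0,-0.0005],"twist": [0,0,0]},{"offset": [0,0,0],"twist": [0,0,0]},{"offset": [0,0,0],"twist": [0,0,0]}]}}

```text
t: 13.02
ee_pos: [577.0, -3.6, 324.1]
orientation: [-2.917, 1.153, -0.01]
ft_force: [-1.6, -0.4, 3.8]
width: 17.7
```

```bash
python3 -c "
from h import *
rows([576,-4,324],-133.2);print(ctrl.get_obs()['moment'])"
```

```text
t 13.02 p [577.   -3.6 324.1] yaw -133.1 F [-1.6 -0.4  3.8] w 17.7 q [-0.03  0.46  1.8   0.    0.88  2.29]
 total tool off mm [-0.4  1.   0.1] twist [-0.39 -0.25  0.05] n 1 per row [-0.0004  0.001   0.0001] [-0.39 -0.25  0.05]
[-0.03085622  0.56446038  0.04107293]
```

Request:
{"api": "send_rows", "payload": {"rows": [{"offset": [0,0,0],"twist": [0,0,0]},{"offset": [0,0,0],"twist": [0,0,0]},{"offset": [0,0,0],"twist": [0,0,0]},{"offset": [0,0,0],"twist": [0,0,0]},{"offset": [0,0,0],"twist": [0,0,0]}], "gripper": 0.05}}

```text
t: 13.43
ee_pos: [577.3, -3.6, 322.8]
orientation: [-2.916, 1.154, -0.011]
ft_force: [-0.3, -0.1, 0.5]
width: 47.7
```

Request:
{"api": "send_rows", "payload": {"rows": [{"offset": [0,0,-0.005],"twist": [0,0,0]},{"offset": [0,0,-0.01],"twist": [0,0,0]},{"offset": [0,0,-0.02],"twist": [0,0,0]},{"offset": [0,0,-0.03],"twist": [0,0,0]},{"offset": [0,0,-0.04],"twist": [0,0,0]}]}}

```text
t: 13.85
ee_pos: [574.2, -3.8, 424.4]
orientation: [2.921, -1.156, -0.014]
ft_force: [1.2, -0.4, -0.2]
width: 49.8
```

Request:
{"api": "send_rows", "payload": {"rows": [{"offset": [-0.03,-0.02,-0.02],"twist": [0,0,0]},{"offset": [-0.03,0.03,-0.01],"twist": [0,0,0]},{"offset": [-0.03,0.03,0],"twist": [0,0,0]},{"offset": [-0.03,0.03,0],"twist": [0,0,0]},{"offset": [-0.03,0.03,0],"twist": [0,0,0]}]}}

```text
t: 14.27
ee_pos: [403.3, 27.5, 468.0]
orientation: [-2.911, 1.153, -0.025]
ft_force: [0.5, -0.9, 0.7]
width: 50.2
```

Run:
```python
from h import *
rows([576,-4,400],-133.2)
ims=[]
for c in("top","side"):
    im,d=optics.get_image(c);ims.append(im[110:290,140:320] if c=="top" else im[110:290,150:330])
    P=cloud(c,d);hsv=cv2.cvtColor(im,cv2.COLOR_BGR2HSV)
    q=P[(hsv[...,0]>80)&(hsv[...,0]<105)&(hsv[...,1]>100)&(d>0)];q=q[(np.hypot(*(q[:,:2]-[575,-4]).T)<55)]
    for n,a,b in(("grip",157,177),("plate",130,148)):
        g=q[(q[:,2]>a)&(q[:,2]<b)]
        if len(g)>5:print(c,n,len(g),cv2.minAreaRect(g[:,:2].astype(np.float32)),cv2.minEnclosingCircle(cv2.convexHull(g[:,:2].astype(np.float32))),"medz",np.median(g[:,2]).round(1))
        if n=="plate" and len(g)>50:
            A=np.c_[g[:,:2]-[575,-4],np.ones(len(g))];print("plane",np.linalg.lstsq(A,g[:,2],rcond=None)[0])
cv2.imwrite("pics/end.png",np.hstack([cv2.resize(i,(400,400),interpolation=cv2.INTER_CUBIC) for i in ims]))
```

```text
t 14.27 p [403.3  27.5 468. ] yaw -133.2 F [ 0.5 -0.9  0.7] w 50.2 q [ 0.04 -0.    2.02  0.    1.1   2.36]
 total tool off mm [146.7 -94.3  71. ] twist [-0.88 -0.63 -0.03] n 4 per row [ 0.0367 -0.0236  0.0178] [-0.22 -0.16 -0.01]
top grip 322 ((577.528564453125, -3.885030746459961), (18.084835052490234, 69.00621032714844), 47.41334533691406) ((576.695556640625, -4.860594749450684), 34.797149658203125) medz 166.3
top plate 736 ((575.940673828125, -4.011695861816406), (79.00963592529297, 78.03985595703125), 1.2683769464492798) ((569.7607421875, -8.235279083251953), 48.21647262573242) medz 138.0
plane [ 2.15440122e-03 -2.07336713e-03  1.38083823e+02]
side grip 375 ((576.0572509765625, -2.445749282836914), (18.093496322631836, 66.9110107421875), 46.61434555053711) ((575.466552734375, -3.0707035064697266), 33.691810607910156) medz 166.3
side plate 1072 ((576.0865478515625, -1.1014022827148438), (77.69601440429688, 74.89840698242188), 41.08509826660156) ((576.6279907226562, -2.226437568664551), 39.48970031738281) medz 137.8
plane [ 2.36928808e-03 -2.32829480e-03  1.37844785e+02]
```

View pics/end.png

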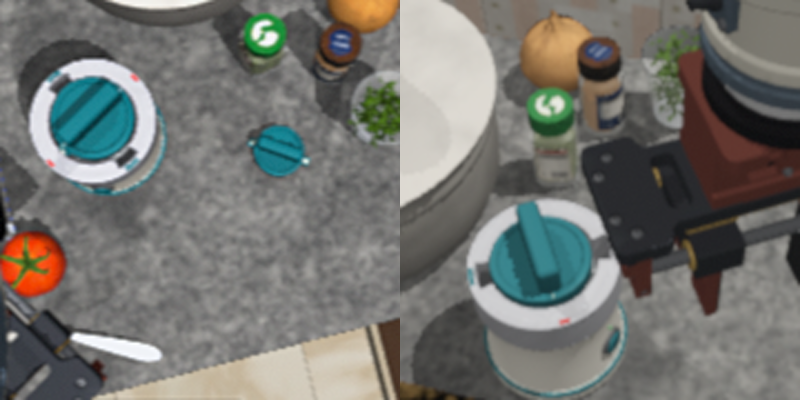

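The final picture shows the lid seated level in the collar, its grip aligned with the red marks. The jars, cup and look-alike are where they were, and the gripper is clear. Handing in.

```bash
python3 -c "
from h import *
print(ctrl.close_job())"
```

```text
the job is handed in; nothing more can be done
None
```

The grinder is closed and the job is handed in at about 14.4 s. I set the larger lid on the collar, pressed it against the seal, turned it about 86° clockwise, eased it up into the lock notches and let go.

**Last checks, from the top and side cameras after release:**

| Check | Measured | Allowed |
|---|---|---|
| Distance from the collar's centre | 1–2 mm | under 5 mm |
| Underside below the collar's top | about 17.7 mm | 14.5–19.5 mm |
| Turn from the slots | about 86–89° | about 77–103° |
| Tilt | about 0.003 rad | under 0.06 rad |

In the last picture the jars and the cup of herbs look undisturbed and the gripper is clear of the grinder. I judged the bystanders by eye and did not measure them again.

**What went wrong:** on the way down to grasp the lid I overshot by about 3 mm. The fingertips pressed on the lid's plate with about 103 N, above 40 N but below the 120 N wrist limit. I raised the arm at once. The contact appeared to be on the fingertips rather than the gripper's body, which is what the 40 N limit covers.

**Where readings disagreed:** the two cameras differed by 1–3 mm on positions. I did not separately test the lock by trying to turn the lid back.

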